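# Pop the griddle's drain cap off with the puller

## Task

Time to clean the griddle: take the blue-handled puller from its black mat, hook its fork under the rim of the red drain cap and pull straight up until the snug cap pops off. Carry the cap on the fork, level and without dropping it, and stand it right way up in the green wash pan, then stand the puller back upright on its mat. Do not touch the cap with the gripper, and leave the toast, the sauce bottle and the shaker where they are.

Things in the scene. Friction and masses are not known exactly. Their poses are not given: they have to be found in the camera images.
- griddle: Dark griddle plate, fixed, 460 (x) x 290 mm, top 20 mm above the table; origin at the centre of its underside, on the table. Thin metal rails 28 mm high (over the table) run along its long sides, 149 mm either side of the origin, and one 36 mm high closes its far end.
- drain: Fixed drain fitting on the griddle plate. Origin at the centre of its underside, on the plate's top, z up. A disc 92 mm across and 4 mm thick, from which a steel post 40 mm wide rises to 31 mm above the origin; four sprung balls in the post hold the cap.
- cap: Red round drain cap, 49 mm tall, about 200 g, loose but snapped over the drain's post, standing on the drain's disc. Origin at the centre of its underside, z up through its top. Straight neck 60 mm across up to 36 mm (hollow), then a flange 96 mm across from 36 to 43 mm, then a low dome up to 49 mm.
- cap_flange (a point): Centre of the cap at the level of the flange's underside, 36 mm above the cap's underside: what the fork lifts, from any side. Popping takes about 10 to 15 N straight up (besides the weight of the puller), most of it in the first 5 mm; after 30 mm the cap is clear of the post.
- puller_grip (a point): Centre of the puller's blue upright handle, 30 mm (its x) by 28 mm (its y) thick, 74 mm tall, 103 mm above the puller's underside. Axes of the puller: z up, x the way the fork points. The cap must be under this axis to lie on both tines.
- puller_foot (a point): On the handle's axis, level with the underside of the tines, 103 mm below the handle's centre; same axes. Two flat tines, 8 mm thick, 14 mm wide, 70 mm apart inside (98 outside), open towards +x; tips 52 mm ahead of the axis, with lips 7 mm high on top of the last 8 mm.
- puller: The whole puller, 140 mm tall, about 0.4 kg, standing by itself on its fork; origin and axes as the foot point. A cross bar joins the tines 58 to 72 mm behind the axis; from it a spine 26 mm wide rises to an arm, 26 mm wide, 54 to 66 mm above the underside, that carries the handle (66 to 140 mm).
- mat: Black rubber mat, fixed, 170 x 150 x 6 mm; origin at the centre of its underside, on the table. The puller starts standing on it.
- pan: Shallow green plastic wash pan, fixed, 190 (its x) x 180 mm; origin at the centre of its underside, on the table. Its floor is 3 mm thick, its rim 3 mm thick and 12 mm high over the table.
- toast_a: Slice of toast lying on the far end of the griddle, about 90 x 100 x 18 mm; origin at the centre of its underside.
- toast_b: The other slice of toast, the same.
- sauce: Yellow sauce bottle, 60 mm across, 155 mm tall, standing on the table; origin at the centre of its underside.
- shaker: Metal seasoning shaker, 68 mm across, 97 mm tall, standing on the table; origin at the centre of its underside.
There are look-alikes about, which are no part of the job. Leave any yellow look-alike of the puller alone. Of the things that look like the cap, the smaller one is meant.

How it is judged:
By the outcome, as a careful person would: the job done as asked, in the order asked, and still so for the second after the job is handed in, with the robot touching nothing.
It also fails if it takes over 61 s, if anything falls off the work surface, if the arm or the gripper's body presses on something with over 40 N, if the wrist force passes 120 N, or if a joint passes its speed limit or range.

## Robot

A 7-joint arm with a two-finger parallel gripper is mounted at the origin on the work surface. World frame = base frame: x ahead of the robot, y to its left, z up, the work surface at z = 0. Lengths are in m, angles in degrees, forces in N, time in s.
With the tool pointing down it reaches from about 0.4 to 0.875 m from the base axis. Payload 6.5 kg.
Tool frame: the origin (TCP) lies at the centre of the arm's flange, where the gripper is bolted on; the fingertips stand 173 mm ahead of it and the grasp point (between the pads) lies 155 mm ahead of it; z points along the fingers, y is the line along which they close (so a half turn about z gives the same grasp; the last joint's range is limited). The gripper opens to 85 mm and grips with 20 to 120 N. Pads are 22 mm wide; open, the fingers measure 114 mm over their backs; the gripper's body (76 mm by 85 mm) begins 54 mm behind the grasp point. The pads swing forward as they close: fully open they stand 13 mm farther back than shut.
Start: joints at [68.285, 30.733, -0.252, 88.115, 0.149, 61.152, -4.079], TCP at [0.2, -0.618, 0.405] pointing down, gripper open.
Joint ranges: [-154.64, 154.64], [-21.42, 123.67], [-72.66, 72.17], [13.99, 137.28], [-74.86, 254.86], [10.95, 109.41], [-158.01, 158.01]. Speed limits (degrees/s): [136.94, 136.94, 180, 180, 180, 180, 180].

## Interface

Orientations are given as a 3x3 rotation matrix whose columns are the frame's x, y, z axes.
In Python, from workcell import readout, snapshot, robot, look_for, silhouettes gives the robot as it stands. The module is installed in compiled form; this text tells all that it offers.
- The arm moves only by the tool servo_tool, never from a script. Its argument "commands" is a list of rows, each a list of 5 numbers: the closure, from 0 (fully open) to 1 (shut), then the shift along the tool's x, y, z in cm, then the turn about the tool's z in degrees. A call has 1 to 20 rows; each row shifts and turns the commanded pose from where the row before left it, along the tool's axes as they then stand; what a row does not reach is not made up. A row lasts 1/10 s, in which the tool goes at most 50 mm and 8.59 degrees, less where a joint would pass 70% of its speed; a pose out of reach is approached as far as the arm can. A call with a gripper value outside its range is refused whole. The fingers move at their own pace and stop on an object; "newtons" is the grip in N (left out, the last holds). Time passes only in rows, so rows that do not move let the fingers close. It gives the time, the measured TCP pose, the force, the opening and the grip force at its end, in the units of the state.
- readout.read_state(): the state, without advancing time (a new reading comes with each control period).
- snapshot(name): name is "scene" or "top"; returns a dict with "pixels" (420x560x3 uint8, red, green, blue), "camera_matrix" (3x3 intrinsics, pixels), "rvec" (rotation vector, rad) and "tvec" (3), from world to camera coordinates, as OpenCV has them. Camera axes: x right, y down, z forward; pixel columns grow to the right and rows downward; lengths in m; the calibration is good to about 2 mm. A picture is of the moment at which its call begins. There is no depth.
- robot.finish_job(): hands the job in; it is judged then, once.
Trained networks look in the newest picture that a camera, given by its name, has taken for a name from the list of things; names that differ only in an ending like _2 or _b are one class to them, and where a whole thing is asked for, a point or a joint stands for the part that bears it (a point fixed in the world has none). Each returns a list of dicts, best first, with "p" (0 to 1); they miss things now and then, are a little off and sometimes report something else, mostly with a low value. They report only what shows in the picture. A call takes as long as a camera call. They do not tell look-alikes from the thing itself.
- look_for(target, camera): "point" ([column, row] in pixels, amid what is visible of it).
- silhouettes(target, camera): "pixels" (420x560 bool, what is visible of it) and "point" ([column, row] in pixels, amid what is visible of it).
The state is a dict: "clock": time; "qpos": joint angles; "qd": joint speeds; "joint_efforts": joint torques, N m; "eef_pos": TCP position; "tool_rot": TCP orientation; "wrist_force": force on the tool from outside, world axes, zero at the start; "wrist_torque": the same for the moment, N m; "opening": opening from 0.0 (shut) to 1.0 (fully open); "grip_force": force on a finger pad.
Only numpy, scipy, OpenCV 4.12 (cv2) and the standard library are available. Lean on these libraries where they do the work, as an engineer would, in place of code of your own. Each camera call takes 0.05 s, during which the arm holds its last target. There are 200 camera calls.

## Working session

There is one attempt and no reset: what is moved stays moved. The work goes in short steps, Python scripts to look and compute and a tool call to move; the robot and the scene stay as the last step left them, time stands still between calls to the robot, and variables do not carry over. Pictures are saved under pics/ and viewed, at most 10 in all, crops included, and the job is handed in when it is done.

Besides the shell and the picture viewer there is one more tool, called after ">>>" as name([rows], argument=value, ...), one row to a line, values as JSON. servo_tool: Moves the arm, as the interface text tells. Its arguments: {"type":"object","properties":{"commands":{"type":"array"},"newtons":{"type":"number"}},"required":["commands"]}

```bash
mkdir -p pics
cat > h.py <<'E'
import numpy as np, cv2
from workcell import readout, snapshot, robot, look_for, silhouettes
def cam(n):
    s=snapshot(n); return s
def save(s,f): cv2.imwrite('pics/'+f,s["pixels"][:,:,::-1])
def ray(s,p):
    K=np.array(s["camera_matrix"]);R=cv2.Rodrigues(np.array(s["rvec"],float))[0];t=np.array(s["tvec"],float).ravel()
    d=R.T@np.linalg.inv(K)@np.array([p[0],p[1],1.]);return -R.T@t,d
def atz(s,p,z):
    o,d=ray(s,p);return o+d*(z-o[2])/d[2]
def proj(s,P):
    return cv2.projectPoints(np.array(P,float).reshape(-1,1,3),np.array(s["rvec"],float),np.array(s["tvec"],float),np.array(s["camera_matrix"]),None)[0].reshape(-1,2)
E
python3 - <<'E'
from h import *
S={}
for n in("scene","top"):
    s=S[n]=cam(n);save(s,n+'0.png');print(n,ray(s,(280,210)))
    for t,z in(("cap",.06),("puller",.08),("puller_grip",.109),("mat",.006),("pan",.003),("drain",.02),("sauce",.08),("shaker",.05),("toast_a",.03)):
        for r in look_for(t,n)[:3]: print(n,t,round(r["p"],2),np.round(r["point"]),np.round(atz(s,r["point"],z),3))
E
```

```text
scene (array([ 1.43205021, -0.33629944,  0.73814155]), array([-0.79451486,  0.22837437, -0.56317352]))
scene cap 0.84 [249. 188.] [ 0.358 -0.109  0.06 ]
scene cap 0.74 [337. 233.] [0.6   0.034 0.06 ]
scene puller 0.81 [ 78. 273.] [ 0.598 -0.509  0.08 ]
scene puller_grip 0.81 [167. 251.] [ 0.617 -0.333  0.109]
scene puller_grip 0.77 [ 80. 271.] [ 0.629 -0.497  0.109]
scene puller_grip 0.64 [232. 300.] [ 0.787 -0.241  0.109]
scene mat 0.81 [185. 274.] [ 0.576 -0.304  0.006]
scene pan 0.76 [425. 219.] [0.538 0.295 0.003]
scene drain 0.87 [333. 252.] [0.614 0.022 0.02 ]
scene drain 0.18 [456. 253.] [0.696 0.279 0.02 ]
scene sauce 0.64 [459. 252.] [0.756 0.237 0.08 ]
scene shaker 0.56 [229. 300.] [ 0.725 -0.236  0.05 ]
scene shaker 0.4 [335. 225.] [0.559 0.046 0.05 ]
scene shaker 0.23 [168. 246.] [ 0.524 -0.331  0.05 ]
scene toast_a 0.85 [386. 297.] [0.786 0.064 0.03 ]
scene toast_a 0.79 [319. 313.] [ 0.789 -0.076  0.03 ]
top (array([ 0.39687536, -0.089743  ,  1.23402536]), array([ 0.13516058, -0.01889409, -0.99078967]))
top cap 0.89 [276. 296.] [ 0.34  -0.105  0.06 ]
top cap 0.75 [218. 196.] [0.591 0.047 0.06 ]
top puller 0.93 [360. 222.] [ 0.529 -0.313  0.08 ]
top puller 0.59 [437. 222.] [ 0.532 -0.507  0.08 ]
top puller_grip 0.75 [363. 221.] [ 0.527 -0.314  0.109]
top puller_grip 0.65 [436. 217.] [ 0.54  -0.492  0.109]
top puller_grip 0.49 [246. 175.] [ 0.636 -0.025  0.109]
top mat 0.95 [345. 208.] [ 0.574 -0.287  0.006]
top pan 0.65 [122. 214.] [0.547 0.308 0.003]
top drain 0.54 [231. 214.] [0.55  0.015 0.02 ]
top sauce 0.73 [142. 140.] [0.728 0.244 0.08 ]
top shaker 0.75 [326. 148.] [ 0.725 -0.231  0.05 ]
top toast_a 0.88 [264. 126.] [ 0.787 -0.066  0.03 ]
top toast_a 0.66 [323. 146.] [ 0.735 -0.224  0.03 ]
top toast_a 0.6 [216. 127.] [0.782 0.063 0.03 ]
```

View pics/scene0.png

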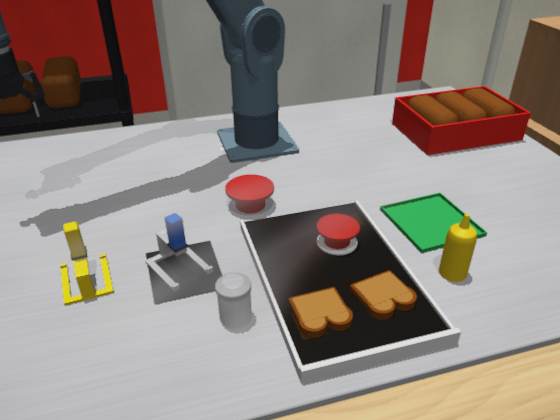

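View pics/top0.png

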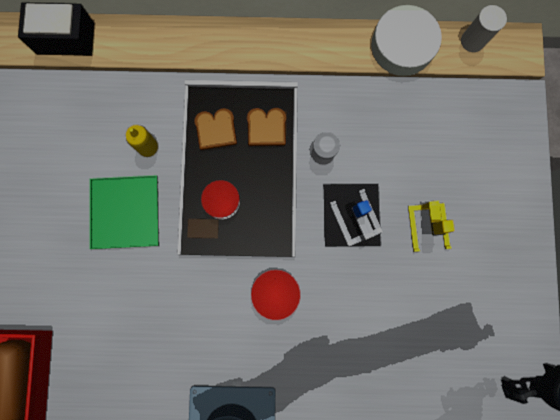

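The scene view shows the puller on its mat at about (175,255) with its fork towards the camera, the red cap on the griddle at (338,232), and a bigger look-alike at (250,195). The top view shows the puller at (355,218), the cap at (220,198), the pan at (125,213) and the bigger look-alike at (275,295). Next I'll fit the silhouettes.

```bash
cat >> h.py <<'E'
def box(x0,x1,y0,y1,z0,z1): return np.array([[x,y,z] for x in(x0,x1) for y in(y0,y1) for z in(z0,z1)])
def cyl(r,z0,z1):
    a=np.linspace(0,2*np.pi,40,endpoint=False);return np.array([[r*np.cos(t),r*np.sin(t),z] for t in a for z in(z0,z1)])
PULL=[box(-.072,.052,.035,.049,0,.008),box(-.072,.052,-.049,-.035,0,.008),box(-.072,-.058,-.049,.049,0,.008),box(-.072,-.058,-.013,.013,0,.066),box(-.072,.013,-.013,.013,.054,.066),box(-.015,.015,-.014,.014,.066,.14),box(.044,.052,.035,.049,0,.015),box(.044,.052,-.049,-.035,0,.015)]
CAP=[cyl(.03,0,.036),cyl(.048,.036,.043),cyl(.03,.043,.049)]
PAN=[box(-.095,.095,-.09,.09,0,.012)]
MAT=[box(-.085,.085,-.075,.075,0,.006)]
def render(s,parts,x,y,z,yaw):
    c,n=np.cos(yaw),np.sin(yaw);R=np.array([[c,-n,0],[n,c,0],[0,0,1]]);m=np.zeros((1680,2240),np.uint8)
    for b in parts: cv2.fillConvexPoly(m,cv2.convexHull(np.round(proj(s,b@R.T+[x,y,z])*4+1.5).astype(np.int32)),255)
    return cv2.resize(m,(560,420),interpolation=cv2.INTER_AREA)/255.
def fit(views,parts,z,x0,free_yaw=True):
    from scipy.optimize import minimize
    def f(v):
        e=0
        for s,m in views:
            r=render(s,parts,v[0]/100,v[1]/100,z,v[2]/10 if free_yaw else x0[2]);e+=1-np.minimum(r,m).sum()/np.maximum(r,m).sum()
        return e/len(views)
    v0=np.array([x0[0]*100,x0[1]*100]+([x0[2]*10] if free_yaw else []))
    d=len(v0);sim=np.vstack([v0]+[v0+np.eye(d)[i]*1.5 for i in range(d)])
    r=minimize(f,v0,method="Nelder-Mead",options=dict(initial_simplex=sim,xatol=.01,fatol=1e-4,maxiter=150))
    return r.x[0]/100,r.x[1]/100,(np.degrees(r.x[2]/10) if free_yaw else 0),r.fun
def near(n,s,t,P):
    q=proj(s,P)[0];c=silhouettes(t,n)
    if not c: return None
    b=min(c,key=lambda r:np.hypot(*(np.array(r["point"])-q)));d=np.hypot(*(np.array(b["point"])-q))
    return b["pixels"].astype(float) if d<25 else None
E
cat > m.py <<'E'
from h import *
S={n:cam(n) for n in("scene","top")}
st=readout.read_state();print(st["clock"],np.round(st["eef_pos"],4),np.round(st["tool_rot"],3).tolist(),st["opening"])
def go(t,parts,z,x0,fy=True):
    V={n:near(n,S[n],t,[x0[0],x0[1],z+.03]) for n in S}
    V={n:m for n,m in V.items() if m is not None}
    for k in [list(V)]+[[n] for n in V]:
        print(t,k,np.round(fit([(S[n],V[n]) for n in k],parts,z,x0,fy),4))
E
python3 - <<'E'
from m import *
go("puller",PULL,.006,(.55,-.30,.43))
go("cap",CAP,.024,(.59,.047,0),False)
go("pan",PAN,0,(.547,.308,0))
go("mat",MAT,0,(.575,-.29,0))
im=np.hstack([cv2.resize(S["top"]["pixels"][165:265,175:275],(400,400)),cv2.resize(S["top"]["pixels"][175:255,310:390],(400,400))])
cv2.imwrite('pics/c1.png',im[:,:,::-1])
E
```

```text
1.1 [ 0.2    -0.6185  0.4047] [[0.951, 0.308, -0.0], [0.308, -0.951, -0.0], [-0.0, 0.0, -1.0]] 0.99728949491835
puller ['scene', 'top'] [ 0.5585 -0.3117 23.769   0.095 ]
puller ['scene'] [ 0.5575 -0.3123 23.4831  0.0858]
puller ['top'] [ 0.5604 -0.3101 24.2153  0.1211]
cap ['scene', 'top'] [0.5839 0.0406 0.     0.0558]
cap ['scene'] [0.5824 0.0407 0.     0.0439]
cap ['top'] [0.5846 0.0408 0.     0.0593]
pan ['scene', 'top'] [0.5509 0.3023 4.0419 0.1062]
pan ['scene'] [0.5494 0.3021 3.8089 0.1751]
pan ['top'] [0.5529 0.3032 4.0978 0.0268]
mat ['scene', 'top'] [ 0.5578 -0.3059  1.3298  0.2795]
mat ['scene'] [ 0.5564 -0.3059  1.6713  0.2622]
mat ['top'] [ 0.5581 -0.3047  1.6045  0.2916]
```

View pics/c1.png

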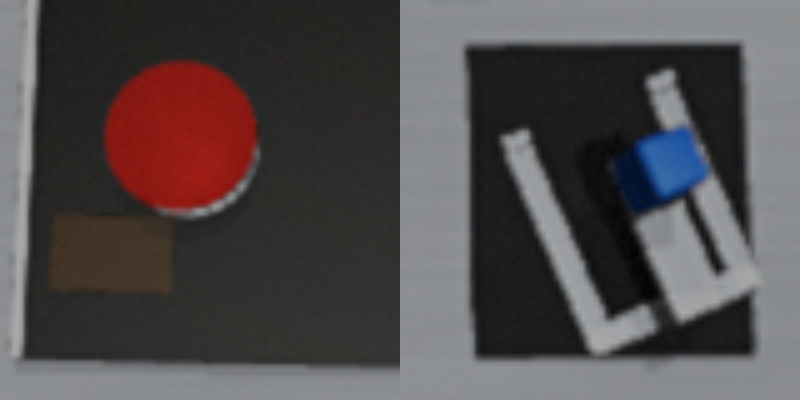

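>>> servo_tool([
  [0,2.72,-1.134,0,0],
  [0,2.72,-1.134,0,0],
  [0,2.72,-1.134,0,0],
  [0,2.72,-1.134,0,0],
  [0,2.72,-1.134,0,0],
  [0,2.72,-1.134,0,0],
  [0,2.72,-1.134,0,0],
  [0,2.72,-1.134,0,0],
  [0,2.72,-1.134,0,0],
  [0,2.72,-1.134,0,0],
  [0,2.72,-1.134,0,0],
  [0,2.72,-1.134,0,0],
  [0,2.72,-1.134,0,0],
  [0,2.72,-1.134,0,0],
  [0,2.72,-1.134,0,0],
  [0,2.72,-1.134,0,0],
  [0,0,0,0,-5.8],
  [0,0,0,0,0],
], newtons=80)

```text
clock: 3.3
eef_pos: [0.5589, -0.311, 0.4046]
tool_rot: [[0.914, 0.405, 0.0], [0.405, -0.914, 0.0], [0.0, -0.0, -1.0]]
wrist_force: [-0.8, -1.0, 0.2]
opening: 1.007
grip_force: 0.0
```

```bash
cat > st.py <<'E'
from h import *
st=readout.read_state();R=np.array(st["tool_rot"]);p=np.array(st["eef_pos"])
print(st["clock"],np.round(p,4),"yaw",np.degrees(np.arctan2(R[1,0],R[0,0])),"tilt",np.round(R[:,2],4),np.round(st["qpos"],1),"F",np.round(st["wrist_force"],2),"T",np.round(st["wrist_torque"],2),st["opening"],st["grip_force"])
def to(x,y,z): print("tool shift cm",np.round(R.T@(np.array([x,y,z])-p)*100,2))
E
python3 -c "
from st import *
to(.5585,-.3117,.262)"
```

```text
3.3 [ 0.5589 -0.311   0.4046] yaw 23.88948484332831 tilt [ 0.e+00  3.e-04 -1.e+00] [ 30.5  30.   -7.7  89.5   4.4  60.8 -44.5] F [-0.75 -1.04  0.21] T [0.01 0.01 0.02] 1.0067130795766488 0.0
tool shift cm [-0.06  0.05 14.26]
```

>>> servo_tool([
  [0,-0.06,0.05,3,0],
  [0,0,0,3,0],
  [0,0,0,3,0],
  [0,0,0,2.2,0],
  [0,0,0,2,0],
  [0,0,0,1,0],
  [0,0,0,0,0],
  [1,0,0,0,0],
  [1,0,0,0,0],
  [1,0,0,0,0],
  [1,0,0,0,0],
  [1,0,0,0,0],
  [1,0,0,0,0],
  [1,0,0,0,0],
], newtons=90)

```text
clock: 4.7
eef_pos: [0.5582, -0.3126, 0.2635]
tool_rot: [[0.915, 0.402, 0.001], [0.402, -0.915, -0.0], [0.001, 0.001, -1.0]]
wrist_force: [-0.5, 1.9, 6.4]
opening: 0.316
grip_force: 85.5
```

```bash
python3 -c "
from st import *"
```

```text
4.7 [ 0.5582 -0.3126  0.2635] yaw 23.730930886789377 tilt [ 9.e-04 -4.e-04 -1.e+00] [ 30.   39.6  -6.9  94.8   6.1  45.9 -45.9] F [-0.51  1.87  6.45] T [0.07 0.19 0.03] 0.3157885117261612 85.45903444290161
```

>>> servo_tool([
  [1,0,0,-0.5,0],
  [1,0,0,-1.5,0],
  [1,0,0,-2,0],
  [1,0,0,-2,0],
  [1,0,0,-2,0],
  [1,0,0,-2,0],
  [1,0,0,0,0],
  [1,0,0,0,0],
], newtons=110)

```text
clock: 5.5
eef_pos: [0.5577, -0.3125, 0.3628]
tool_rot: [[0.916, 0.402, 0.0], [0.402, -0.916, -0.0], [0.0, 0.0, -1.0]]
wrist_force: [0.1, -0.8, -3.6]
opening: 0.318
grip_force: 103.6
```

```bash
python3 -c "
from st import *
to(.464,.032,p[2])"
```

```text
5.5 [ 0.5577 -0.3125  0.3628] yaw 23.721522784230807 tilt [ 2.e-04 -1.e-04 -1.e+00] [ 30.5  32.4  -7.5  91.6   4.9  56.2 -44.9] F [ 0.09 -0.75 -3.58] T [ 0.05 -0.05 -0.05] 0.3180078342676898 103.60022306442261
tool shift cm [ 5.280e+00 -3.531e+01 -1.000e-02]
```

>>> servo_tool([
  [1,0.36,-2.0,0,0],
  [1,0.38,-2.56,0,0],
  [1,0.38,-2.56,0,0],
  [1,0.38,-2.56,0,0],
  [1,0.38,-2.56,0,0],
  [1,0.38,-2.56,0,0],
  [1,0.38,-2.56,0,0],
  [1,0.38,-2.56,0,0],
  [1,0.38,-2.56,0,0],
  [1,0.38,-2.56,0,0],
  [1,0.38,-2.56,0,0],
  [1,0.38,-2.56,0,0],
  [1,0.38,-2.56,0,0],
  [1,0.36,-2.56,0,0],
  [1,0,0,0,6.6],
  [1,0,0,0,6.6],
  [1,0,0,0,6.5],
  [1,0,0,0,0],
  [1,0,0,0,0],
])

```text
clock: 7.4
eef_pos: [0.4639, 0.0316, 0.362]
tool_rot: [[0.997, 0.073, -0.001], [0.073, -0.997, -0.0], [-0.001, 0.0, -1.0]]
wrist_force: [-0.3, 0.1, -3.9]
opening: 0.315
grip_force: 104.0
```

Run:
```python
from st import *
from m import *
for z in(.100,.105,.110): print(z);go("puller",PULL,z,(p[0],p[1],.07))
go("cap",CAP,.024,(.584,.041,0),False)
save(S["scene"],"s2.png")
to(.5839-.12*np.cos(np.radians(4)),.0407-.12*np.sin(np.radians(4)),p[2])
```

```text
7.4 [0.4639 0.0316 0.362 ] yaw 4.203470954652354 tilt [-1.5e-03 -3.0e-04 -1.0e+00] [  0.3  16.8 -11.4 117.    4.5  46.7 -99.5] F [-0.27  0.12 -3.94] T [ 0.02 -0.12  0.01] 0.31460266620983895 104.00010108947754
7.5 [0.4641 0.0315 0.3623] [[0.997, 0.072, -0.001], [0.072, -0.997, -0.0], [-0.001, 0.0, -1.0]] 0.31118014527850985
0.1
puller ['scene'] [0.4566 0.0327 4.5613 0.1867]
puller ['scene'] [0.4566 0.0327 4.5613 0.1867]
0.105
puller ['scene'] [0.4637 0.0297 4.3875 0.1896]
puller ['scene'] [0.4637 0.0297 4.3875 0.1896]
0.11
puller ['scene'] [0.4724 0.0265 3.7139 0.1967]
puller ['scene'] [0.4724 0.0265 3.7139 0.1967]
cap ['scene', 'top'] [0.5828 0.0405 0.     0.2041]
cap ['scene'] [0.5828 0.0405 0.     0.0257]
cap ['top'] [0.5846 0.0392 0.     0.3774]
tool shift cm [ 0.03 -0.07 -0.  ]
```

View pics/s2.png

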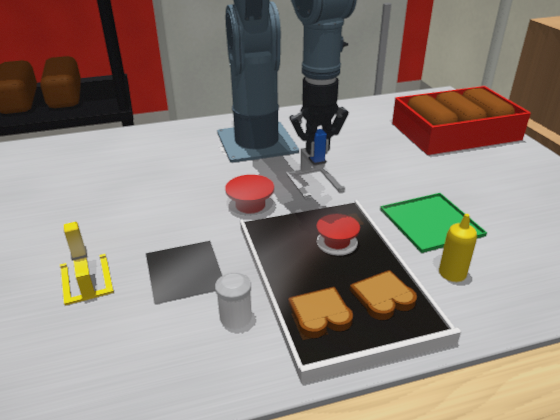

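>>> servo_tool([
  [1,0,-0.07,1.5,0],
  [1,0,0,2,0],
  [1,0,0,2,0],
  [1,0,0,1.4,0],
  [1,0,0,0,0],
  [1,0,0,0,0],
])

```text
clock: 8.5
eef_pos: [0.4644, 0.0324, 0.2939]
tool_rot: [[0.998, 0.07, -0.0], [0.07, -0.998, 0.0], [-0.0, -0.0, -1.0]]
wrist_force: [0.4, 0.5, -3.1]
opening: 0.31
grip_force: 103.8
```

Run:
```python
from st import *
from m import *
go("puller",PULL,p[2]-.2575,(p[0],p[1],.07))
go("mat",MAT,0,(.5578,-.3059,0.02))
go("pan",PAN,0,(.551,.302,0.07))
s=S["scene"];q=proj(s,[.53,.035,.04])[0].astype(int)
cv2.imwrite("pics/c3.png",cv2.resize(s["pixels"][q[1]-60:q[1]+60,q[0]-80:q[0]+80],(800,600),interpolation=cv2.INTER_CUBIC)[:,:,::-1])
to(.5839,.0407,p[2])
```

```text
8.5 [0.4644 0.0324 0.2939] yaw 4.032228890065299 tilt [-1.e-04  0.e+00 -1.e+00] [  -0.8   23.3  -10.4  119.8    6.8   37.4 -101.8] F [ 0.44  0.5  -3.15] T [-0.01 -0.13 -0.03] 0.3100319550495502 103.8088059425354
8.6 [0.4648 0.0324 0.2945] [[0.998, 0.07, 0.002], [0.07, -0.998, 0.0], [0.002, -0.0, -1.0]] 0.31437113090208946
puller ['scene'] [0.4659 0.031  3.5052 0.2327]
puller ['scene'] [0.4659 0.031  3.5052 0.2327]
mat ['scene', 'top'] [ 0.5577 -0.3056  1.5371  0.0616]
mat ['scene'] [ 0.5555 -0.3063  2.1258  0.0738]
mat ['top'] [ 0.5584 -0.3052  1.3843  0.0424]
pan ['scene', 'top'] [0.5521 0.3028 4.2454 0.114 ]
pan ['scene'] [0.5504 0.3028 3.9157 0.1913]
pan ['top'] [0.5532 0.3029 4.3369 0.0305]
tool shift cm [ 1.198e+01  1.000e-02 -0.000e+00]
```

View pics/c3.png

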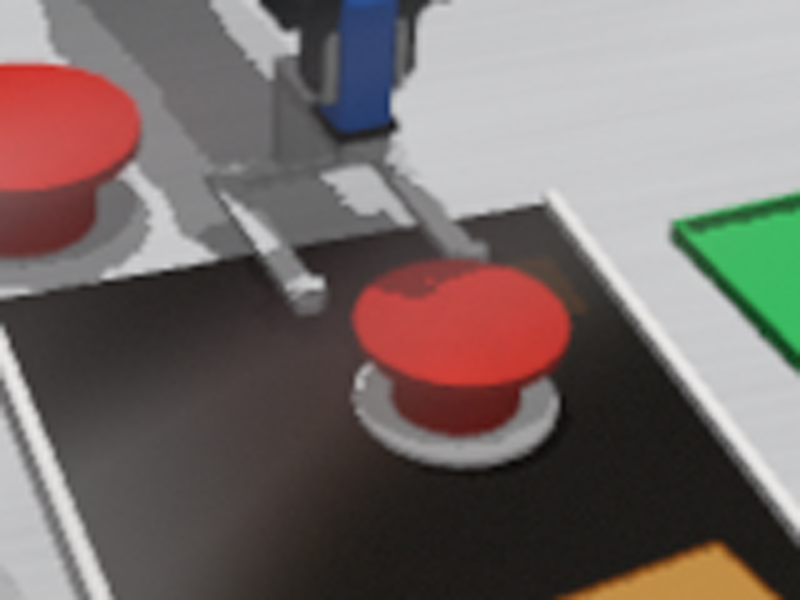

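The close-up shows the fork tips at (310,290) and (470,250). They are behind the cap and line up on either side of its neck at (455,400), so I'm advancing.

>>> servo_tool([
  [1,1,0.01,0,0],
  [1,1.5,0,0,0],
  [1,1.5,0,0,0],
  [1,1.5,0,0,0],
  [1,1.0,0,0,0],
  [1,1.0,0,0,0],
  [1,0,0,0,0],
])

```text
clock: 9.6
eef_pos: [0.5403, 0.0376, 0.2937]
tool_rot: [[0.998, 0.07, 0.001], [0.07, -0.998, 0.0], [0.001, -0.0, -1.0]]
wrist_force: [-0.1, -0.7, -3.7]
opening: 0.314
grip_force: 103.9
```

>>> servo_tool([
  [1,1,0,0,0],
  [1,1,0,0,0],
  [1,1,0,0,0],
  [1,1,0,0,0],
  [1,0.4,0,0,0],
  [1,0,0,0,0],
  [1,0,0,0,0],
])

```text
clock: 10.3
eef_pos: [0.5827, 0.0406, 0.2935]
tool_rot: [[0.998, 0.07, -0.001], [0.07, -0.998, -0.0], [-0.001, 0.0, -1.0]]
wrist_force: [0.7, 0.2, -3.6]
opening: 0.316
grip_force: 103.9
```

Run:
```python
from st import *
from m import *
go("cap",CAP,.024,(.584,.041,0),False)
s=S["scene"];q=proj(s,[.57,.04,.06])[0].astype(int)
cv2.imwrite("pics/c4.png",cv2.resize(s["pixels"][q[1]-60:q[1]+60,q[0]-80:q[0]+80],(800,600),interpolation=cv2.INTER_CUBIC)[:,:,::-1])
to(.5839,.0407,p[2])
```

```text
10.3 [0.5827 0.0406 0.2935] yaw 4.02429309187749 tilt [-8.e-04 -1.e-04 -1.e+00] [  -1.4   32.8   -9.4  102.7    7.1   45.1 -100.4] F [ 0.69  0.15 -3.64] T [ 0.   -0.08 -0.02] 0.3164787629581668 103.89982223510742
10.4 [0.5825 0.0406 0.2935] [[0.998, 0.07, -0.001], [0.07, -0.998, -0.0], [-0.001, 0.0, -1.0]] 0.3133725971396325
cap ['scene', 'top'] [0.5831 0.0401 0.     0.5101]
cap ['scene'] [0.5835 0.04   0.     0.1536]
cap ['top'] [0.5948 0.0192 0.     0.8658]
tool shift cm [ 0.12 -0.   -0.  ]
```

View pics/c4.png

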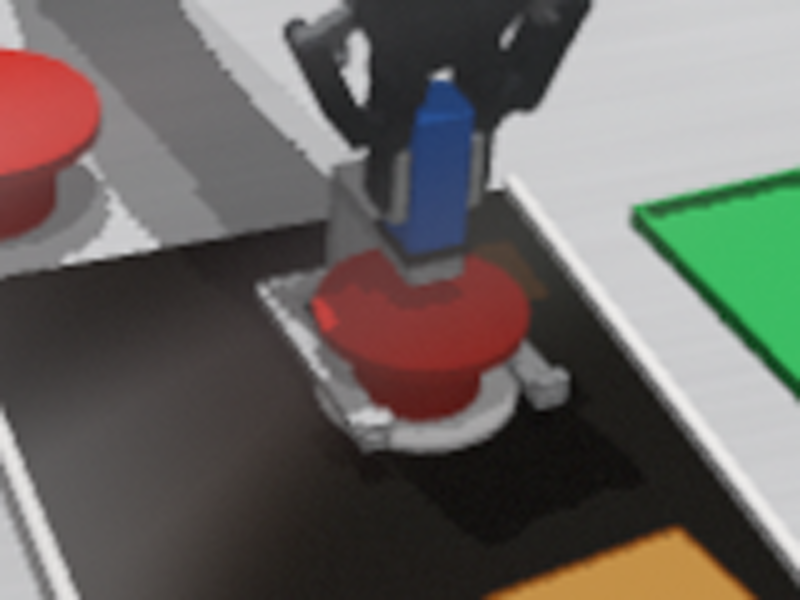

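The fork now straddles the cap's neck, with tips at (375,425) and (550,385) and the cap centred between them. Next is the lift.

>>> servo_tool([
  [1,0.1,0,-0.6,0],
  [1,0,0,-0.6,0],
  [1,0,0,-0.3,0],
  [1,0,0,-0.2,0],
  [1,0,0,-0.2,0],
], newtons=120)

```text
clock: 11.0
eef_pos: [0.5838, 0.0406, 0.3121]
tool_rot: [[0.998, 0.07, -0.0], [0.07, -0.998, -0.0], [-0.0, -0.0, -1.0]]
wrist_force: [2.1, 0.4, -14.8]
opening: 0.315
grip_force: 112.3
```

>>> servo_tool([
  [1,0,0,-0.2,0],
  [1,0,0,-0.2,0],
  [1,0,0,-0.2,0],
])

```text
clock: 11.3
eef_pos: [0.5836, 0.0406, 0.3184]
tool_rot: [[0.998, 0.07, -0.002], [0.07, -0.998, -0.0], [-0.002, 0.0, -1.0]]
wrist_force: [0.2, -0.0, -10.3]
opening: 0.31
grip_force: 112.2
```

>>> servo_tool([
  [1,0,0,-0.2,0],
  [1,0,0,-0.2,0],
  [1,0,0,-0.2,0],
  [1,0,0,-0.2,0],
])

```text
clock: 11.7
eef_pos: [0.5841, 0.0407, 0.3273]
tool_rot: [[0.998, 0.07, 0.001], [0.07, -0.998, 0.0], [0.001, 0.0, -1.0]]
wrist_force: [0.6, -0.5, -5.6]
opening: 0.311
grip_force: 112.3
```

>>> servo_tool([
  [1,0,0,-0.4,0],
  [1,0,0,-0.6,0],
  [1,0,0,-0.8,0],
  [1,0,0,-1,0],
  [1,0,0,-1,0],
  [1,0,0,-0.8,0],
  [1,0,0,-0.5,0],
  [1,0,0,-0.2,0],
  [1,0,0,0,0],
  [1,0,0,0,0],
])

```text
clock: 12.7
eef_pos: [0.5838, 0.0406, 0.3793]
tool_rot: [[0.998, 0.07, -0.001], [0.07, -0.998, -0.0], [-0.001, 0.0, -1.0]]
wrist_force: [0.3, -0.5, -5.1]
opening: 0.315
grip_force: 112.5
```

Run:
```python
from st import *
from m import *
s=S["scene"];q=proj(s,[.584,.04,.13])[0].astype(int)
cv2.imwrite("pics/c5.png",cv2.resize(s["pixels"][q[1]-60:q[1]+60,q[0]-80:q[0]+80],(800,600),interpolation=cv2.INTER_CUBIC)[:,:,::-1])
go("cap",CAP,p[2]-.2575+.008-.036,(p[0],p[1],0),False)
to(.552,.303,p[2])
```

```text
12.7 [0.5838 0.0406 0.3793] yaw 4.022819775946575 tilt [-8.e-04 -1.e-04 -1.e+00] [ -0.8  26.5 -10.2  99.2   5.5  54.9 -99. ] F [ 0.3  -0.46 -5.07] T [ 0.   -0.12 -0.02] 0.31489967317778117 112.49937772750854
12.8 [0.5838 0.0406 0.3792] [[0.998, 0.07, -0.001], [0.07, -0.998, -0.0], [-0.001, 0.0, -1.0]] 0.3164597291256024
cap ['scene', 'top'] [0.5819 0.0402 0.     0.4413]
cap ['scene'] [0.5819 0.0402 0.     0.0971]
cap ['top'] [0.5854 0.0307 0.     0.7824]
tool shift cm [ -1.33 -26.4   -0.  ]
```

View pics/c5.png

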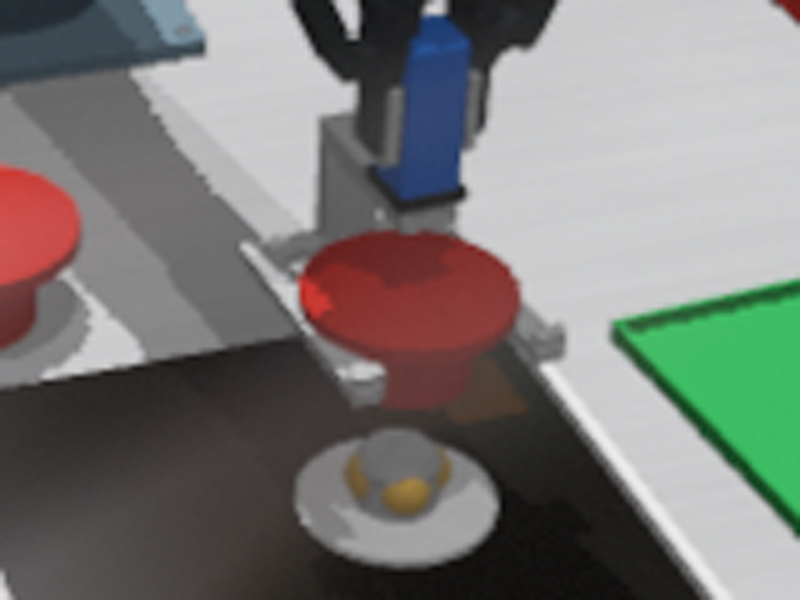

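The cap at (410,310) sits level on the fork, clear of the post at (400,470). Carrying it to the pan.

>>> servo_tool([
  [1,0,-0.3,0,0],
  [1,-0.05,-0.7,0,0],
  [1,-0.08,-1.1,0,0],
  [1,-0.08,-1.5,0,0],
  [1,-0.08,-1.75,0,0],
  [1,-0.08,-1.75,0,0],
  [1,-0.08,-1.75,0,0],
  [1,-0.08,-1.75,0,0],
  [1,-0.08,-1.75,0,0],
  [1,-0.08,-1.75,0,0],
  [1,-0.08,-1.75,0,0],
  [1,-0.08,-1.75,0,0],
  [1,-0.08,-1.75,0,0],
  [1,-0.08,-1.75,0,0],
  [1,-0.08,-1.7,0,0],
  [1,-0.08,-1.5,0,0],
  [1,-0.08,-1.1,0,0],
  [1,-0.08,-0.7,0,0],
  [1,0,-0.3,0,0],
  [1,0,0,0,0],
])

```text
clock: 14.9
eef_pos: [0.5523, 0.303, 0.3796]
tool_rot: [[0.998, 0.07, -0.0], [0.07, -0.998, -0.0], [-0.0, 0.0, -1.0]]
wrist_force: [-0.9, -0.8, -5.3]
opening: 0.316
grip_force: 112.7
```

Run:
```python
from st import *
from m import *
go("cap",CAP,p[2]-.2575+.008-.036,(p[0],p[1],0),False)
to(.552,.303,.2575+.031)
```

```text
14.9 [0.5523 0.303  0.3796] yaw 4.0201118324252505 tilt [-0.e+00 -3.e-04 -1.e+00] [ -23.8   30.9  -12.8   92.1    7.8   57.9 -125. ] F [-0.94 -0.83 -5.26] T [-0.03 -0.11  0.07] 0.3161941468077728 112.72715091705322
15.0 [0.5525 0.3022 0.3796] [[0.998, 0.069, 0.0], [0.069, -0.998, -0.001], [0.0, 0.001, -1.0]] 0.31741481239531044
cap ['scene', 'top'] [0.551  0.3017 0.     0.3497]
cap ['scene'] [0.5504 0.3028 0.     0.1477]
cap ['top'] [0.5519 0.3017 0.     0.5489]
tool shift cm [-0.03 -0.    9.11]
```

Cap still on the fork. Lowering it until contact.

>>> servo_tool([
  [1,0,0,0.4,0],
  [1,0,0,0.8,0],
  [1,0,0,1.2,0],
  [1,0,0,1.4,0],
  [1,0,0,1.4,0],
  [1,0,0,1.2,0],
  [1,0,0,0.9,0],
  [1,0,0,0.6,0],
  [1,0,0,0.4,0],
  [1,0,0,0.3,0],
  [1,0,0,0,0],
])

```text
clock: 16.2
eef_pos: [0.5522, 0.3031, 0.2936]
tool_rot: [[0.998, 0.07, -0.0], [0.07, -0.998, 0.0], [-0.0, -0.0, -1.0]]
wrist_force: [0.7, 0.2, -5.6]
opening: 0.315
grip_force: 112.7
```

>>> servo_tool([
  [1,0,0,0.2,0],
  [1,0,0,0.2,0],
  [1,0,0,0.2,0],
  [1,0,0,0,0],
  [1,0,0,0,0],
])

```text
clock: 16.7
eef_pos: [0.5523, 0.3032, 0.288]
tool_rot: [[0.998, 0.07, 0.001], [0.07, -0.998, 0.0], [0.001, -0.0, -1.0]]
wrist_force: [-0.2, -0.6, -3.2]
opening: 0.311
grip_force: 112.7
```

>>> servo_tool([
  [1,0,0,0.3,0],
  [1,0,0,0.4,0],
  [1,0,0,0.45,0],
  [1,0,0,0,0],
  [1,0,0,0,0],
])

```text
clock: 17.2
eef_pos: [0.5521, 0.303, 0.2759]
tool_rot: [[0.998, 0.07, -0.0], [0.07, -0.998, -0.0], [-0.0, 0.0, -1.0]]
wrist_force: [-0.8, -0.0, -2.9]
opening: 0.315
grip_force: 112.7
```

Run:
```python
from st import *
from m import *
go("cap",CAP,.003,(.552,.303,0),False)
s=S["scene"];q=proj(s,[.552,.303,.03])[0].astype(int)
cv2.imwrite("pics/c6.png",cv2.resize(s["pixels"][q[1]-60:q[1]+60,q[0]-80:q[0]+80],(800,600),interpolation=cv2.INTER_CUBIC)[:,:,::-1])
```

```text
17.2 [0.5521 0.303  0.2759] yaw 4.026056014925574 tilt [-5.e-04 -3.e-04 -1.e+00] [ -24.6   38.2  -11.7   95.9    9.9   47.  -126.6] F [-0.82 -0.   -2.9 ] T [-0.01 -0.09 -0.02] 0.314682144020192 112.72367477416992
17.3 [0.5522 0.3032 0.2762] [[0.998, 0.07, 0.0], [0.07, -0.998, 0.0], [0.0, -0.0, -1.0]] 0.31465507055496017
cap ['scene', 'top'] [0.5507 0.3024 0.     0.3734]
cap ['scene'] [0.5507 0.3022 0.     0.1423]
cap ['top'] [0.5514 0.3031 0.     0.6025]
```

View pics/c6.png

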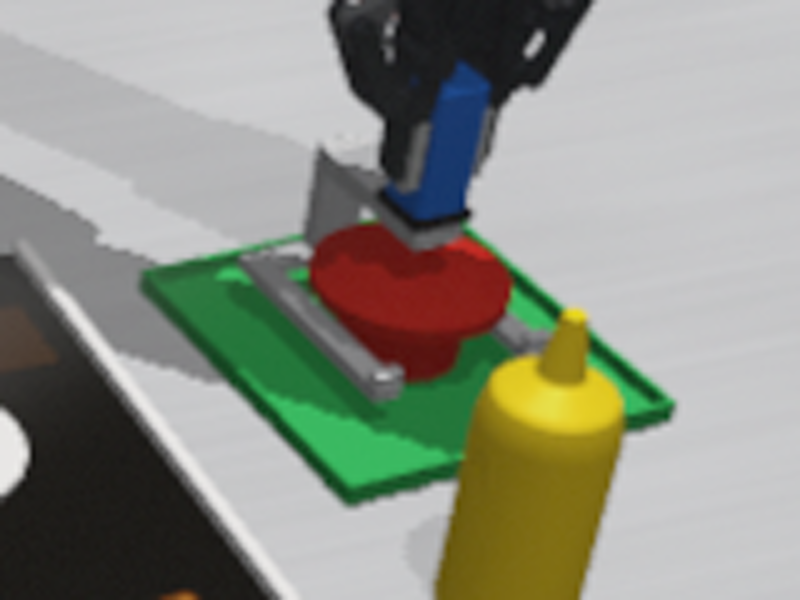

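The cap at (405,290) stands in the pan and the fork is clear below its flange, so I'm backing out.

>>> servo_tool([
  [1,-0.5,0,0,0],
  [1,-1,0,0,0],
  [1,-1,0,0,0],
  [1,-1,0,0,0],
  [1,-1,0,0,0],
  [1,-1,0,0,0],
  [1,-1.2,0,0,0],
  [1,-1.5,0,0,0],
  [1,-1.5,0,0,0],
  [1,-1.5,0,0,0],
  [1,-0.8,0,0,0],
  [1,0,0,0,0],
])

```text
clock: 18.6
eef_pos: [0.4312, 0.2948, 0.2762]
tool_rot: [[0.997, 0.071, -0.001], [0.071, -0.997, -0.0], [-0.001, 0.0, -1.0]]
wrist_force: [1.5, -0.2, -4.7]
opening: 0.309
grip_force: 112.8
```

Run:
```python
from st import *
from m import *
go("cap",CAP,.003,(.552,.303,0),False)
to(.5695,-.3045,p[2])
```

```text
18.6 [0.4312 0.2948 0.2762] yaw 4.0993856904675505 tilt [-7.e-04 -3.e-04 -1.e+00] [ -29.3   29.7  -12.7  112.2    9.9   39.2 -133.9] F [ 1.47 -0.19 -4.66] T [-0.02 -0.06 -0.01] 0.30914706118806107 112.8290605545044
18.7 [0.4329 0.2947 0.2764] [[0.998, 0.07, 0.001], [0.07, -0.998, 0.0], [0.001, -0.0, -1.0]] 0.31380170870083873
cap ['scene', 'top'] [0.5514 0.3029 0.     0.0375]
cap ['scene'] [0.5507 0.3024 0.     0.0389]
cap ['top'] [0.5515 0.3032 0.     0.0288]
tool shift cm [9.510e+00 6.076e+01 1.000e-02]
```

>>> servo_tool([
  [1,0,0,-1,0],
  [1,0,0,-2,0],
  [1,0,0,-2.5,0],
  [1,0,0,-2.5,0],
  [1,0,0,-2,0],
  [1,0,0,0,0],
])

```text
clock: 19.4
eef_pos: [0.4336, 0.2953, 0.3794]
tool_rot: [[0.998, 0.07, 0.005], [0.07, -0.998, 0.004], [0.005, -0.003, -1.0]]
wrist_force: [0.9, -0.8, -2.9]
opening: 0.32
grip_force: 113.3
```

>>> servo_tool([
  [1,0.2,1.5,0,0],
  [1,0.5,3,0,0],
  [1,0.5,3.3,0,0],
  [1,0.5,3.3,0,0],
  [1,0.5,3.3,0,0],
  [1,0.5,3.3,0,0],
  [1,0.5,3.3,0,0],
  [1,0.5,3.3,0,0],
  [1,0.5,3.3,0,0],
  [1,0.5,3.3,0,0],
  [1,0.5,3.3,0,0],
  [1,0.5,3.3,0,0],
  [1,0.5,3.3,0,0],
  [1,0.5,3.3,0,0],
  [1,0.5,3.3,0,0],
  [1,0.5,3.3,0,0],
  [1,0.5,3.3,0,0],
  [1,0.5,3.3,0,0],
  [1,0.5,3,0,0],
  [1,0.2,0.5,0,0],
])

```text
clock: 21.4
eef_pos: [0.5668, -0.311, 0.3742]
tool_rot: [[0.998, 0.064, -0.003], [0.064, -0.998, -0.003], [-0.003, 0.002, -1.0]]
wrist_force: [-0.5, -0.3, -3.9]
opening: 0.313
grip_force: 113.2
```

Run:
```python
from st import *
to(.5685,-.305,.2575+.006)
```

```text
21.4 [ 0.5668 -0.311   0.3742] yaw 3.6601679882966587 tilt [-0.0033 -0.0026 -1.    ] [ 25.4  32.2  -0.9  90.2   0.9  57.7 -62.2] F [-0.55 -0.34 -3.92] T [-0.06 -0.06 -0.02] 0.3129107192829152 113.21703672409058
tool shift cm [ 0.25 -0.61 11.07]
```

>>> servo_tool([
  [1,0,-0.3,1,0],
  [1,0,0,2,0],
  [1,0,0,2.5,0],
  [1,0,0,2.2,0],
  [1,0,0,1.3,0],
  [1,0,0,0.6,0],
  [1,0,0,0,0],
  [1,0,0,0,0],
])

```text
clock: 22.2
eef_pos: [0.5691, -0.3022, 0.281]
tool_rot: [[0.998, 0.07, 0.001], [0.07, -0.998, -0.0], [0.001, 0.001, -1.0]]
wrist_force: [0.9, -0.3, -2.7]
opening: 0.317
grip_force: 113.3
```

Run:
```python
from st import *
to(.5685,-.305,.2575+.006)
```

```text
22.2 [ 0.5691 -0.3022  0.281 ] yaw 4.037952411076894 tilt [ 1.2e-03 -5.0e-04 -1.0e+00] [ 24.9  38.4  -1.3  94.    1.1  47.6 -62.9] F [ 0.91 -0.33 -2.66] T [-0.02 -0.16  0.  ] 0.317200961684911 113.29861164093018
tool shift cm [-0.08  0.27  1.75]
```

>>> servo_tool([
  [1,-0.08,0.27,0.5,0],
  [1,0,0,0.5,0],
  [1,0,0,0.3,0],
  [1,0,0,0.2,0],
  [1,0,0,0.1,0],
  [1,0,0,0.1,0],
  [1,0,0,0.05,0],
  [1,0,0,0,0],
  [1,0,0,0,0],
])

```text
clock: 23.1
eef_pos: [0.5681, -0.3049, 0.2636]
tool_rot: [[0.998, 0.07, 0.0], [0.07, -0.998, 0.0], [0.0, -0.0, -1.0]]
wrist_force: [-3.3, 2.4, 5.4]
opening: 0.317
grip_force: 114.4
```

>>> servo_tool([
  [0.6,0,0,0,0],
  [0.5,0,0,0,0],
  [0.3,0,0,0,0],
  [0,0,0,0,0],
  [0,0,0,0,0],
  [0,0,0,0,0],
  [0,0,0,0,0],
])

```text
clock: 23.8
eef_pos: [0.5681, -0.305, 0.2627]
tool_rot: [[0.998, 0.07, 0.0], [0.07, -0.998, -0.0], [0.0, 0.0, -1.0]]
wrist_force: [0.8, 0.9, 1.0]
opening: 0.998
grip_force: 0.0
```

>>> servo_tool([
  [0,0,0,-0.5,0],
  [0,0,0,-1,0],
  [0,0,0,-2,0],
  [0,0,0,-2,0],
  [0,0,0,-2.5,0],
  [0,0,0,-3,0],
  [0,0,0,-3,0],
  [0,0,0,-1,0],
  [0,0,0,0,0],
  [0,-2,3,0,0],
  [0,-2,3,0,0],
  [0,-2,3,0,0],
  [0,-2,3,0,0],
  [0,-2,3,0,0],
  [0,-2,2,0,0],
  [0,0,0,0,0],
  [0,0,0,0,0],
])

```text
clock: 25.5
eef_pos: [0.4596, -0.4831, 0.411]
tool_rot: [[0.998, 0.069, -0.002], [0.069, -0.998, 0.002], [-0.002, -0.002, -1.0]]
wrist_force: [-0.4, 0.9, -0.2]
opening: 1.001
grip_force: 0.0
```

Run:
```python
from st import *
from m import *
go("puller",PULL,.006,(.5685,-.305,.07))
go("cap",CAP,.003,(.552,.303,0),False)
cv2.imwrite("pics/f.png",S["scene"]["pixels"][:,:,::-1])
```

```text
25.5 [ 0.4596 -0.4831  0.411 ] yaw 3.9416302739965405 tilt [-0.0019  0.002  -1.    ] [ 41.8  32.1   1.2  84.9  -0.7  63.1 -43. ] F [-0.4   0.92 -0.2 ] T [ 0.04 -0.05  0.02] 1.000891968459118 0.0
25.6 [ 0.4613 -0.4816  0.4116] [[0.997, 0.072, -0.0], [0.072, -0.997, 0.002], [-0.0, -0.002, -1.0]] 0.9986765427096662
puller ['scene', 'top'] [ 0.5697 -0.3055  3.979   0.1152]
puller ['scene'] [ 0.5689 -0.3065  2.5214  0.132 ]
puller ['top'] [ 0.57   -0.3052  3.8286  0.0804]
cap ['scene', 'top'] [0.5508 0.3031 0.     0.0763]
cap ['scene'] [0.5488 0.3015 0.     0.0914]
cap ['top'] [0.5514 0.3036 0.     0.0433]
```

View pics/f.png

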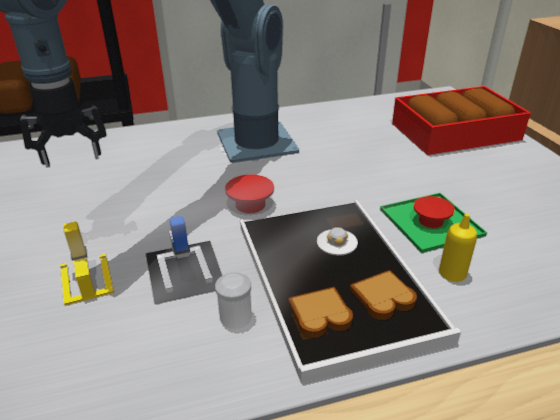

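The cap stands in the pan at (433,212), the puller is upright on its mat at (180,255), and the other things look undisturbed.

```bash
python3 -c "
from workcell import robot
print(robot.finish_job())"
```

```text
the job is handed in; nothing more can be done
None
```

The job is handed in at about 26 s: the final images show the cap standing right way up in the green pan and the puller upright on its mat, with the toast, sauce bottle and shaker where they were.

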